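# Hold the hidden jaw bolt of the block-cutting vise

### The arm

A 6-joint arm with a two-finger parallel gripper is mounted at the origin on the work surface. World frame = base frame: x ahead of the robot, y to its left, z up, the work surface at z = 0. Lengths are in m, angles in degrees, forces in N, time in s.
With the tool pointing down it reaches from about 0.3 to 0.825 m from the base axis. Payload 5.4 kg.
Tool frame: the origin (TCP) lies midway between the tips of the shut fingers; the grasp point (between the pads) lies env.grip_point_offset behind it (env.grip_point_offset is the distance from the TCP to the grasp point, in m); z points along the fingers, y is the direction in which the jaws open and shut (so a half turn about z gives the same grasp; the last joint's range is limited). The gripper opens to 92 mm and grips with 3 to 60 N. Pads are 20 mm wide; open, the fingers measure 128 mm over their backs; the gripper's body (75 mm by 189 mm) begins 69 mm behind the grasp point.
Start: joints at [54.884, 9.076, 91.501, -0, 79.423, -12.038], TCP at [0.225, 0.529, 0.215] pointing down, gripper open.
Joint ranges: [-166.64, 166.64], [-54.1, 131.32], [10.49, 154.53], [-73.88, 253.88], [9.74, 151.15], [-171.62, 171.62]. Speed limits (degrees/s): [147.25, 147.25, 180, 180, 180, 180].

### API

Orientations are given as a 3x3 rotation matrix whose columns are the frame's x, y, z axes.
In Python, from bench import env gives the robot as it stands. The module is installed in compiled form; this text tells all that it offers.
- The arm moves only by the shell command python3 -m pendant 'ROWS' [FORCE]. ROWS is JSON, a list of rows, each an object of numbers: "dx", "dy", "dz": the shift along the tool's x, y, z in mm; "roll": the turn about the tool's z in rad; "fingers": the opening, from 0 (shut) to 1 (fully open). A call has 1 to 20 rows; each row shifts and turns the commanded pose from where the row before left it, along the tool's axes as they then stand; what a row does not reach is not made up. A row lasts 1/8 s, in which the tool goes at most 62.5 mm and 10.7 degrees, less where a joint would pass 70% of its speed; a pose out of reach is approached as far as the arm can. A call is refused whole if a number of a shift passes 62.5 or a number of a turn 0.188, either way. A call with a gripper value outside its range is refused whole. The fingers move at their own pace and stop on an object; FORCE is the grip in N (left out, the last holds). Time passes only in rows, so rows that do not move let the fingers close. It gives the time, the measured TCP pose, the force and the opening at its end, in the units of the state.
- env.sense(): the state, without advancing time (a new reading comes with each control period).
- env.read_camera(name): name is "side" or "top" or "wrist"; returns the picture (480x640x3 uint8, blue, green, red); there is no depth.
- env.camera_params(name): a dict with "fx", "fy", "cx", "cy" (pixels), "position" and "rotation" of the camera in the world. Camera axes: x right, y down, z forward; pixel columns grow to the right and rows downward; lengths in m; the calibration is good to about 2 mm. A picture is of the moment at which its call begins: read the wrist's pose just before it. camera_params takes no time and is no camera call; for the wrist camera it gives the pose at the moment of the call.
- env.sign_off(): hands the job in, once; it reports no verdict.
The state is a dict: "t": time; "joints": joint angles; "dq": joint speeds; "effort": joint torques, N m; "tool_pos": TCP position; "tcp_rot": TCP orientation; "contact_force": force on the tool from outside, world axes, zero at the start; "wrist_torque": the same for the moment, N m; "gripper_width": opening from 0.0 (shut) to 1.0 (fully open).
Only numpy, scipy, OpenCV 4.12 (cv2) and the standard library are available. Lean on these libraries where they do the work, as an engineer would, in place of code of your own. Each camera call takes 0.05 s, during which the arm holds its last target.

### The job

I want to take the worn wooden liner off the fixed jaw of the vise: slide the moving jaw with the black grip fully open, lift the finished printing block out and stand it upright in the middle of the cork board. Then reach down into the channel bracket behind the fixed jaw, grip the hidden bolt head firmly from both sides without turning it, and finish while still holding it, so that it cannot turn when I undo the nut from the jaw side. Leave the pen jar, paint box and gouge where they are.

Things in the scene. Friction and masses are not known exactly. Their poses are not given: they have to be found in the camera images.
- vise: Green block-cutting vise screwed to the desk (fixed). Base 110 (x) x 300 (y) x 18 mm high; origin at the centre of its underside, z up. Its +y runs along the slide from the moving jaw to the fixed jaw. A steel bed (top at z 30 mm) carries the block. The fixed jaw's wooden liner is 10 mm thick, 100 mm wide, its face at y 65 mm, top at z 84 mm.
- channel (a point): Middle of the mouth of the fixed jaw's bracket, a steel U-channel 100 mm long in vise x, open upward and at both ends: at vise y 103, z 84 mm. Its two upright webs, 6 mm thick and 84 mm above the desk, leave a 44 mm gap (vise y 81 to 125 mm); its floor is 24 mm above the desk. The bolt runs along y through the front web; its nut is in the liner's face.
- jaw (a joint): Opening of the moving quick-action jaw in m: about 0 = closed on the block, 0.060 = fully open (stop). It slides along the vise's -y as it opens. It needs a steady pull of about 7 N and stays where it is left.
- jaw_grip (a point): Centre of the moving jaw's upright round black pull grip, 26 mm in diameter, 48 mm tall (this point is 24 mm below its top, 82 mm above the desk). It moves with the jaw; closed, it is at vise y -50 mm. The jaw's wooden face is 69 mm from it towards +y; the jaw is 90 mm wide, its top 84 mm above the desk.
- block: Finished printing block of dark wood, its grey top carved with a blue leaf: 60 (x) x 46 (y) x 72 mm high, about 150 g. Origin at the centre of its underside, z up. It starts standing on the vise bed, 30 mm above the desk, held between the jaws on its 46 mm width, top 18 mm above the jaws; its two end faces (60 mm apart in x) are free.
- board: Cork board lying fixed on the desk, 140 x 140 x 6 mm; origin at the centre of its underside. The block is stood here.
- bolt_head (a point): Centre of the hidden hex bolt head (brass-coloured, 19 mm across flats, 22 mm across corners, 10 mm thick along vise y): vise x 0, y 94, z 60 mm, 24 mm below the webs' tops, 36 mm above the channel floor. A round 16 mm sleeve, 8 mm long, lies between head and front web; from the head's rear face to the rear web are 26 mm. bolt_c1, bolt_c2: its halves towards vise +x, -x.
- bolt (a joint): Bolt angle in rad, right-handed about vise +y, within 0.4 of 0 at the start. At 0 two opposed flats face vise +x and -x, so a gripper pointing straight down and closing along x meets them squarely; at another angle, one leaned about the bolt's axis by as much does. The bolt turns easily (about 0.04 N m) if pushed off its axis.
- bolt_mark (a point): The corner of the hex head that is painted with a red line, 11 mm from the bolt's axis, the uppermost corner at joint value 0 (straight above the axis), halfway along the head. It shows whether the bolt has turned.
- pen_jar: Bystander: glass jar with pens, 80 mm wide, about 160 mm tall. Origin at the centre of its underside.
- paint_tin: Bystander: open white watercolour box, 110 x 210 x 20 mm with a raised lid 115 mm high. Origin at the centre of its underside.
- gouge: Bystander: small carving gouge with a pear-shaped wooden handle, 140 mm long along its x, 26 mm thick. Origin under its middle, on the desk.
Mind the look-alikes: they are no part of the job. Of the things like the block, leave any that is yellow; of the rest the larger one is meant.

How it is judged (in metres and radians):
On the way, in this order (a step that is already met when the one before it is completed fails the run):
1. the vise's moving jaw is slid fully open (value of joint jaw above 0.05 m), for 0.2 s.
2. the block stands upright on the cork board, let go (horizontal distance between block and board below 0.05 m and z of block in the frame of board below 0.009 m and angle between block's own z axis and vertical below 0.1 rad and linear speed of block below 0.02 m/s and contact force between the fingers and block below 0.1 N), for 0.2 s.
At the end, for the whole second after the job is handed in: Fingers grip the bolt head, over 10 N on each of its two sides; bolt still, its marked corner within 2.5 mm (13 degrees) of its start; jaw open over 50 of 60 mm; block upright (6 degrees), at rest and untouched on the cork board, middle within 50 mm of the board's (contact force between the fingers and bolt_c1 above 10 N and contact force between the fingers and bolt_c2 above 10 N and distance of bolt_mark from where it was at the start of the episode below 0.0025 m and velocity of joint bolt between -0.05 and 0.05 rad/s and value of joint jaw above 0.05 m and horizontal distance between block and board below 0.05 m and z of block in the frame of board below 0.009 m and angle between block's own z axis and vertical below 0.1 rad and linear speed of block below 0.02 m/s and contact force between the arm and block below 0.1 N); the arm keeps its last pose, push and grip.
It fails at once if the bolt was turned by more than about 13 degrees (distance of bolt_mark from where it was at the start of the episode above 0.0025 m).
It fails at once if the pen jar was moved by more than 20 mm (distance of pen_jar from where it was at the start of the episode above 0.02 m).
It fails at once if the paint box was moved by more than 20 mm (distance of paint_tin from where it was at the start of the episode above 0.02 m).
It fails at once if the gouge was moved by more than 20 mm (distance of gouge from where it was at the start of the episode above 0.02 m).
It also fails if it takes over 56 s, if anything falls off the work surface, if the arm or the gripper's body presses on something with over 40 N, if the wrist force passes 120 N, or if a joint passes its speed limit or range.

## Working session

There is one attempt and no reset: what is moved stays moved. The work goes in short steps, Python scripts to look and compute and a shell command to move; the robot and the scene stay as the last step left them, time stands still between calls to the robot, and variables do not carry over. Pictures are saved under pics/ and viewed, and the job is handed in when it is done.

```bash
mkdir -p pics; python3 - <<'E'
from bench import env
import cv2, json
s=env.sense(); print({k:(v if not hasattr(v,'tolist') else v.tolist()) for k,v in s.items()})
print(env.grip_point_offset)
for n in ("side","top","wrist"):
    p=env.camera_params(n); print(n,p)
    cv2.imwrite(f"pics/{n}0.png",env.read_camera(n))
E
```

```text
{'t': 0.0, 'joints': [54.88455937680329, 9.112905789553249, 91.57272479001263, -0.00203564201797656, 79.42302764926652, -12.035457774594773], 'dq': [0.029549379196509268, 0.004058246311073234, -0.019321009707756097, 0.01895798752876186, -0.02380533544068585, -0.11258442165691834], 'effort': [-0.0011280446051387116, -38.55776309967041, -32.21032977104187, 0.0700442329980433, 0.03801244078204036, -0.00014668059066025307], 'tool_pos': [0.22504275282290298, 0.5284404522458387, 0.21361160494476725], 'tcp_rot': [[-0.919960887710317, 0.3920087200203916, -0.0010623140870895836], [0.3920099929196758, 0.9199596166397969, -0.0015713698079925895], [0.0003612953932001618, -0.0018620365012404843, -0.9999982011412355]], 'contact_force': [-0.5610266792858467, -0.6901501044395433, 0.7472302550864148], 'wrist_torque': [-0.022852789273261988, 0.043748712801248146, -0.0004372255078165806], 'gripper_width': 0.9990716594437355}
0.0187
side {'fx': 553.8335511349851, 'fy': 553.8335511349851, 'cx': 328.7588572651306, 'cy': 238.98821464151467, 'position': array([-0.15506108, -0.69840584,  0.82969903]), 'rotation': array([[ 0.70735988, -0.43005823,  0.56097409],
       [-0.70655662, -0.40718268,  0.57877457],
       [-0.02048784, -0.80576186, -0.59188518]])}
top {'fx': 524.5410060168653, 'fy': 524.5410060168653, 'cx': 318.1921621989475, 'cy': 240.20558203808264, 'position': array([0.33995776, 0.0360827 , 1.41603682]), 'rotation': array([[-0.00226031, -0.98701958,  0.16058404],
       [-0.99997914,  0.00125938, -0.00633455],
       [ 0.00605009, -0.16059501, -0.98700184]])}
wrist {'fx': 396.8302957630516, 'fy': 396.8302957630516, 'cx': 326.85969073116917, 'cy': 242.90803635606616, 'position': array([0.1575548 , 0.55743433, 0.3835698 ]), 'rotation': array([[ 0.3914577 ,  0.88762871,  0.24264408],
       [ 0.9201953 , -0.37725545, -0.10449368],
       [-0.00121279,  0.2641848 , -0.96447132]])}
```

View pics/top0.png

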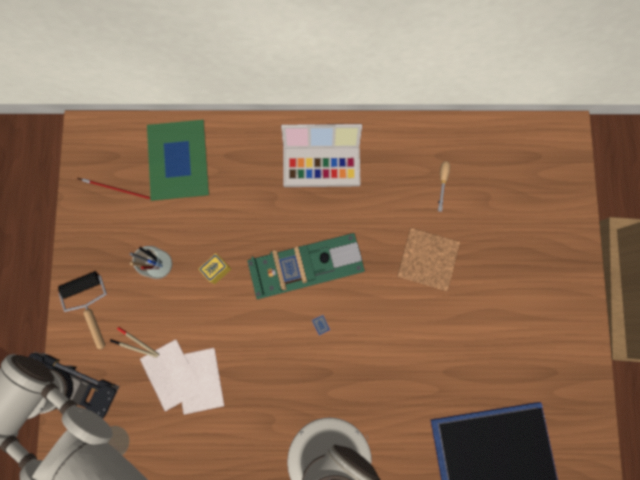

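View pics/side0.png

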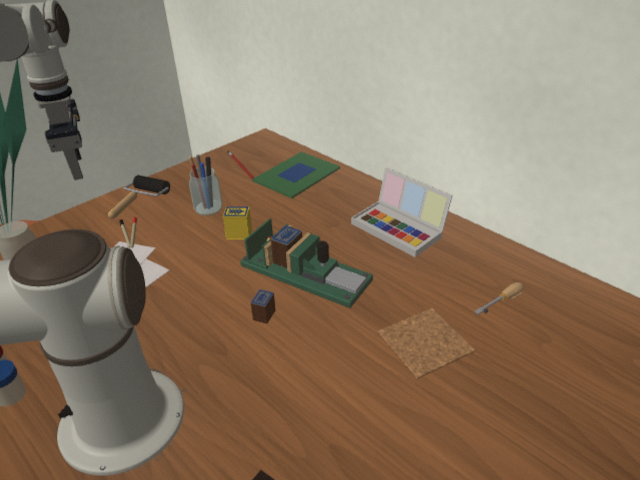

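View pics/wrist0.png

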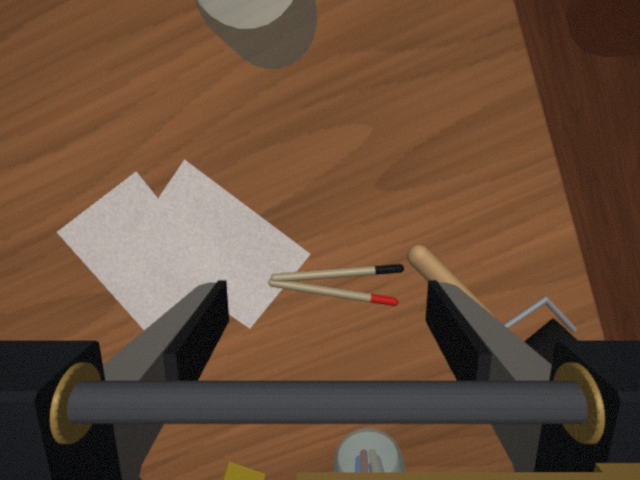

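```bash
cat > h.py <<'E'
import numpy as np, cv2
from bench import env
def ray(p,u,v):
    d=np.array([(u-p['cx'])/p['fx'],(v-p['cy'])/p['fy'],1.0]); d=p['rotation']@d
    return np.array(p['position']),d/np.linalg.norm(d)
def plane(p,u,v,z):
    o,d=ray(p,u,v); return o+d*(z-o[2])/d[2]
def proj(p,X):
    c=np.array(p['rotation']).T@(np.asarray(X,float)-p['position']); return np.array([p['fx']*c[0]/c[2]+p['cx'],p['fy']*c[1]/c[2]+p['cy']])
def tri(p1,a,p2,b):
    o1,d1=ray(p1,*a);o2,d2=ray(p2,*b)
    A=np.stack([d1,-d2],1);t=np.linalg.lstsq(A,o2-o1,rcond=None)[0]
    x=o1+d1*t[0];y=o2+d2*t[1]; return (x+y)/2,np.linalg.norm(x-y)
def crop(img,x0,y0,x1,y1,s,fn):
    c=cv2.resize(img[y0:y1,x0:x1],None,fx=s,fy=s,interpolation=cv2.INTER_CUBIC); cv2.imwrite(fn,c)
E
python3 - <<'E'
from h import *
t=cv2.imread('pics/top0.png'); s=cv2.imread('pics/side0.png')
crop(t,230,220,390,340,5,'pics/topc.png')
crop(s,220,190,400,325,4.4,'pics/sidec.png')
E
```

```text
(no output)
```

View pics/topc.png

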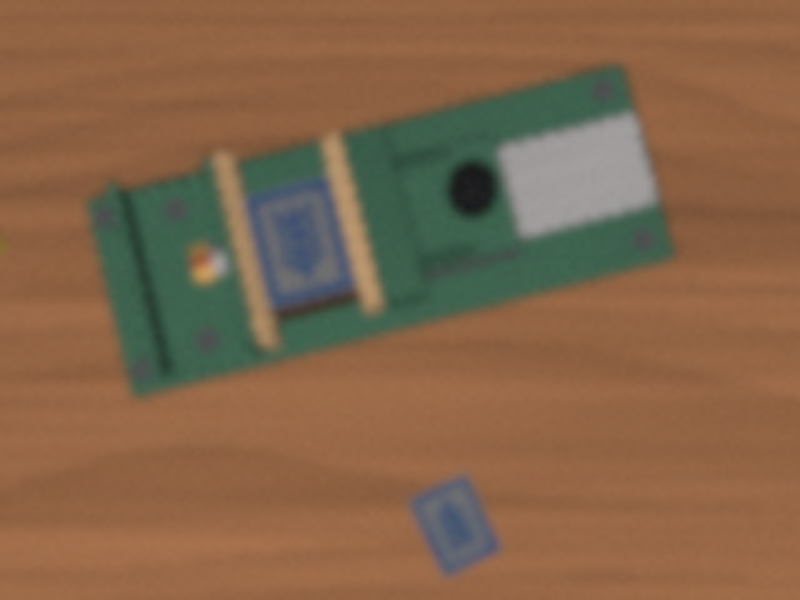

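View pics/sidec.png

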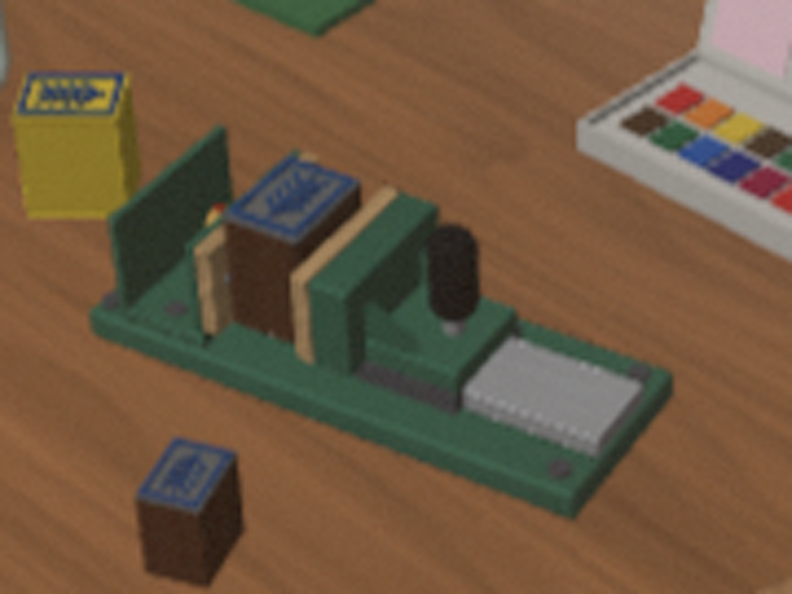

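```bash
python3 - <<'E'
from h import *
p=env.camera_params('top'); q=env.camera_params('side')
t=cv2.imread('pics/top0.png'); s=cv2.imread('pics/side0.png')
hsv=cv2.cvtColor(t,cv2.COLOR_BGR2HSV)
# corners hand-read from crop at z=18mm
C={'LT':(90,200),'LB':(135,395),'RB':(675,258),'RT':(625,65)}
W={k:plane(p,230+(a+.5)/5-.5,220+(b+.5)/5-.5,0.018) for k,(a,b) in C.items()}
for k in W: print(k,W[k])
print('len',np.linalg.norm(W['LT']-W['RT']),np.linalg.norm(W['LB']-W['RB']),'wid',np.linalg.norm(W['LT']-W['LB']),np.linalg.norm(W['RT']-W['RB']))
y=(W['LT']-W['RT']+W['LB']-W['RB']);y/=np.linalg.norm(y);print('y',y,np.degrees(np.arctan2(y[1],y[0])))
print('c',sum(W.values())/4)
# side corners from crop scale 4.4, off 220,190
S={'LB':(92,320),'RB':(572,510),'RT':(670,380)}
for k,(a,b) in S.items(): print('side',k,plane(q,220+a/4.4,190+b/4.4,0.018))
m=cv2.inRange(hsv,(65,60,30),(90,255,255))
n,l,st,ce=cv2.connectedComponentsWithStats(m)
for i in range(1,n):
    if st[i,4]>300: print(st[i],ce[i])
# cork board
b=cv2.inRange(hsv,(8,60,60),(22,255,255))
crop(t,380,210,480,310,6,'pics/board.png')
g=cv2.inRange(hsv,(0,0,0),(180,255,45)); n,l,st,ce=cv2.connectedComponentsWithStats(g[220:340,230:390])
for i in range(1,n):
    if st[i,4]>20: print('dark',st[i],ce[i]+[230,220])
E
```

```text
LT [0.51495835 0.21656151 0.018     ]
LB [0.41081913 0.19071386 0.018     ]
RB [ 0.48322415 -0.09689322  0.018     ]
RT [ 0.58815684 -0.0715275   0.018     ]
len 0.29724282332197854 0.29658104780788613 wid 0.10729901971401382 0.10795503070512308
y [-0.2451966   0.96947338  0.        ] 104.19345264011297
c [0.49928962 0.05971366 0.018     ]
side LB [0.40546563 0.17871056 0.018     ]
side RB [ 0.47560912 -0.10733438  0.018     ]
side RT [ 0.58103497 -0.07725441  0.018     ]
[ 287  234   76   56 1549] [323.15041963 262.44738541]
[250 255  33  43 796] [263.84170854 276.53015075]
dark [90 33  9 10 61] [324.06557377 257.24590164]
```

View pics/board.png

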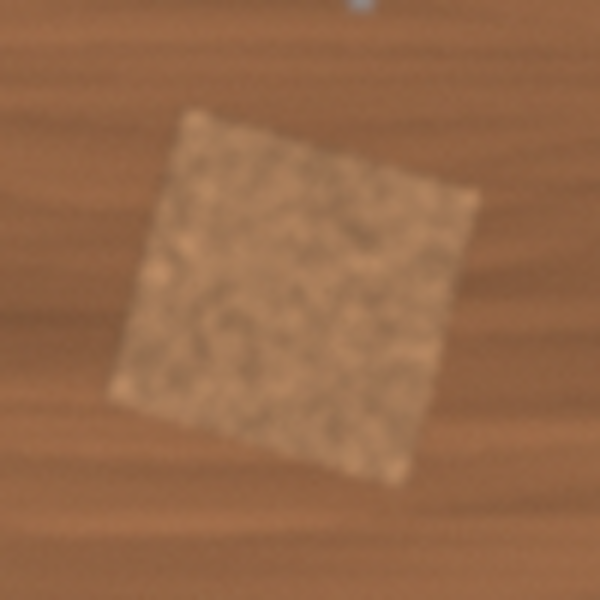

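```bash
cat >> h.py <<'E'
VC=np.array([0.4993,0.0597]); VA=np.radians(14.19)
def vise(x,y,z,c=None,a=None):
    c=VC if c is None else c; a=VA if a is None else a
    X=np.array([np.cos(a),np.sin(a)]);Y=np.array([-np.sin(a),np.cos(a)])
    return np.array([*(c+x*X+y*Y),z])
def tovise(P):
    a=VA;X=np.array([np.cos(a),np.sin(a)]);Y=np.array([-np.sin(a),np.cos(a)])
    d=np.asarray(P)[:2]-VC; return np.array([d@X,d@Y,P[2]])
def totool(d,R):  # world displacement -> tool mm
    return 1000*np.array(R).T@np.asarray(d)
E
python3 - <<'E'
from h import *
p=env.camera_params('top'); q=env.camera_params('side')
for nm,P in dict(griptop=(0,-.05,.106),block=(0,.042,.102),bolt=(0,.094,.06),b1=(.03,.065,.102),b2=(-.03,.019,.102),RW=(0,.131,.084)).items():
    W=vise(*P); a=proj(p,W); b=proj(q,W); print(nm,W.round(4),'topcrop',((a-[230,220])*5).round(0),'sidecrop',((b-[220,190])*4.4).round(0))
bc=[plane(p,380+a/6,210+b/6,.006) for a,b in [(192,110),(480,195),(398,487),(113,395)]]
print(np.array(bc).round(4)); B=np.mean(bc,0); print('board',B, [np.linalg.norm(bc[i]-bc[i-1]).round(4) for i in range(4)])
d=bc[1]-bc[0]; print(np.degrees(np.arctan2(d[1],d[0])))
# side board corners
sc=[(430,310),(473,347),(418,375),(379,333)]
sb=[plane(q,a,b,.006) for a,b in sc]; print('board side',np.mean(sb,0))
for nm,(u,v),z in [('jar',(152,263),0.05),('yellow',(213,267),.07),('small',(320.5,325),.035),('gouge',(443,187),.01)]:
    print(nm,plane(p,u,v,z).round(3))
E
```

```text
griptop [0.5116 0.0112 0.106 ] topcrop [474. 182.] sidecrop [448. 231.]
block [0.489  0.1004 0.102 ] topcrop [297. 228.] sidecrop [296. 185.]
bolt [0.4763 0.1508 0.06  ] topcrop [203. 262.] sidecrop [221. 221.]
b1 [0.5125 0.1301 0.102 ] topcrop [238. 182.] sidecrop [292. 143.]
b2 [0.4656 0.0708 0.102 ] topcrop [355. 274.] sidecrop [300. 228.]
RW [0.4672 0.1867 0.084 ] topcrop [128. 275.] sidecrop [161. 165.]
[[ 0.602  -0.2298  0.006 ]
 [ 0.5625 -0.3595  0.006 ]
 [ 0.4303 -0.3167  0.006 ]
 [ 0.4718 -0.1902  0.006 ]]
board [ 0.51663957 -0.27405503  0.006     ] [np.float64(0.1361), np.float64(0.1356), np.float64(0.139), np.float64(0.1332)]
-106.89553426609488
board side [ 0.51606683 -0.27488408  0.006     ]
jar [0.502 0.462 0.05 ]
yellow [0.489 0.299 0.07 ]
small [0.341 0.022 0.035]
gouge [ 0.717 -0.318  0.01 ]
```

```bash
python3 -m pendant '[{"roll":0.184},{"roll":0.184},{"roll":0.184},{"roll":0.184},{"roll":0.184},{"dx":0}]'
```

```text
$[0]: bad value
```

```bash
python3 -m pendant '[{"dx":0,"dy":0,"dz":0,"roll":0.184,"fingers":1},{"dx":0,"dy":0,"dz":0,"roll":0.184,"fingers":1},{"dx":0,"dy":0,"dz":0,"roll":0.184,"fingers":1},{"dx":0,"dy":0,"dz":0,"roll":0.184,"fingers":1},{"dx":0,"dy":0,"dz":0,"roll":0.184,"fingers":1}]'
```

```text
t: 0.78
tool_pos: [0.2253, 0.5287, 0.2142]
tcp_rot: [[-0.24, 0.971, -0.0], [0.971, 0.24, -0.001], [-0.001, -0.001, -1.0]]
contact_force: [0.4, -1.1, -0.0]
gripper_width: 0.998
```

```bash
python3 -m pendant '[{"dx":-53.4,"dy":19,"dz":0,"roll":0,"fingers":1},{"dx":-53.4,"dy":19,"dz":0,"roll":0,"fingers":1},{"dx":-53.4,"dy":19,"dz":0,"roll":0,"fingers":1},{"dx":-53.4,"dy":19,"dz":0,"roll":0,"fingers":1},{"dx":-53.4,"dy":19,"dz":0,"roll":0,"fingers":1},{"dx":-53.4,"dy":19,"dz":0,"roll":0,"fingers":1},{"dx":-53.4,"dy":19,"dz":0,"roll":0,"fingers":1},{"dx":-53.4,"dy":19,"dz":0,"roll":0,"fingers":1},{"dx":0,"dy":0,"dz":0,"roll":0,"fingers":1},{"dx":0,"dy":0,"dz":0,"roll":0,"fingers":1}]' && python3 - <<'E'
from h import *
import pickle
s=env.sense(); p=env.camera_params('wrist'); im=env.read_camera('wrist'); cv2.imwrite('pics/w1.png',im); pickle.dump(p,open('w1.pkl','wb'))
print(s['tool_pos'],s['tcp_rot'],p['position'])
E
```

```text
t: 2.02
tool_pos: [0.4771, 0.1526, 0.2142]
tcp_rot: [[-0.245, 0.969, -0.001], [0.969, 0.245, 0.0], [0.001, -0.001, -1.0]]
contact_force: [1.0, 0.8, -0.0]
gripper_width: 0.998
[0.4770755  0.15255275 0.21423842] [[-2.45172767e-01  9.69478763e-01 -1.11456818e-03]
 [ 9.69479129e-01  2.45173401e-01  4.71006407e-04]
 [ 7.29893180e-04 -9.65072645e-04 -9.99999268e-01]] [0.45952157 0.22391946 0.38412346]
```

View pics/w1.png

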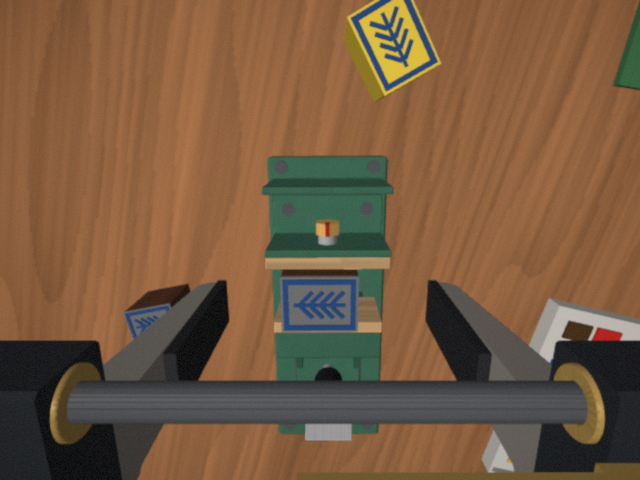

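```bash
python3 - <<'E'
from h import *
im=cv2.imread('pics/w1.png')
crop(im,255,145,400,255,5.5,'pics/w1c.png')
crop(im,295,205,360,255,12,'pics/w1d.png')
E
```

```text
(no output)
```

View pics/w1c.png

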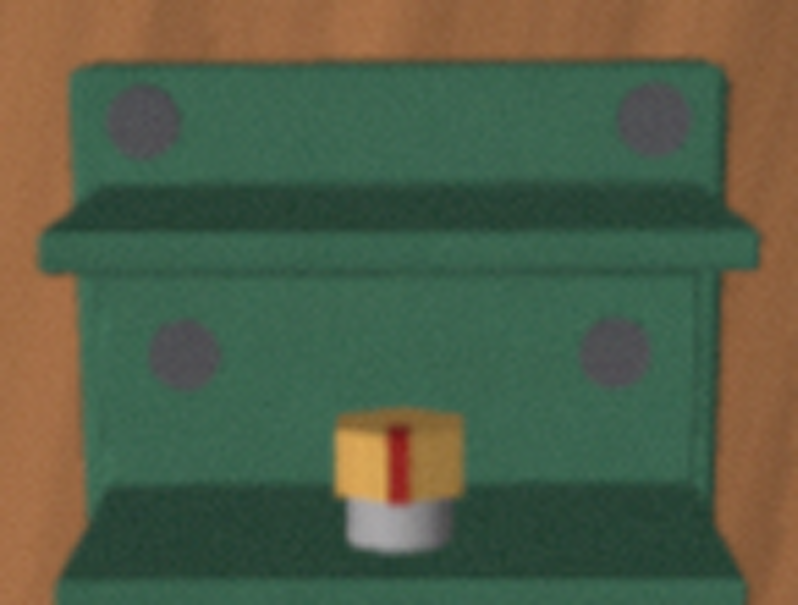

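View pics/w1d.png

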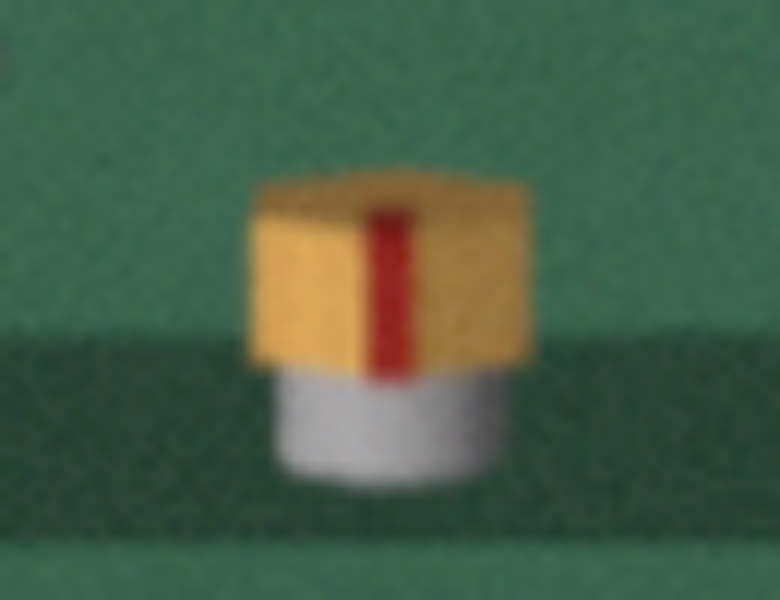

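```bash
python3 - <<'E'
from h import *
import pickle
p=pickle.load(open('w1.pkl','rb'))
def w(u,v,z,s=5.5,o=(255,145)): 
    return plane(p,o[0]+(u+.5)/s-.5,o[1]+(v+.5)/s-.5,z)
def show(n,P): print(n,P.round(4),'vise mm',(1000*tovise(P)).round(1))
show('baseTL corner',w(72,65,.018)); show('baseTR',w(723,65,.018))
show('RW near L (-50,131)',w(40,232,.084)); show('RW near R (50,131)',w(760,232,.084))
show('RW inner L(-50,125)',w(40,271,.084)); show('RW inner R',w(760,271,.084))
show('FW inner L (-50,81)',w(60,578,.084)); show('FW inner R',w(745,578,.084))
show('mark (0,94)',w(389,295,.071,12,(295,205)))
show('mark back (0,99)',w(389,212,.071,12,(295,205)));show('mark front (0,89)',w(389,380,.071,12,(295,205)))
show('head L',w(250,290,.0655,12,(295,205)));show('head R',w(533,290,.0655,12,(295,205)))
im=cv2.imread('pics/w1.png')
crop(im,255,235,400,345,5.5,'pics/w1e.png')
E
```

```text
baseTL corner [0.4125 0.1925 0.018 ] vise mm [-51.6 150.1  18. ]
baseTR [0.5161 0.2188 0.018 ] vise mm [ 55.3 150.1  18. ]
RW near L (-50,131) [0.4214 0.1752 0.084 ] vise mm [-47.2 131.   84. ]
RW near R (50,131) [0.5172 0.1995 0.084 ] vise mm [ 51.6 131.1  84. ]
RW inner L(-50,125) [0.4225 0.1699 0.084 ] vise mm [-47.4 125.7  84. ]
RW inner R [0.5187 0.1943 0.084 ] vise mm [ 51.8 125.7  84. ]
FW inner L (-50,81) [0.4343 0.1274 0.084 ] vise mm [-46.4  81.6  84. ]
FW inner R [0.5294 0.1515 0.084 ] vise mm [51.6 81.7 84. ]
mark (0,94) [0.4779 0.1525 0.071 ] vise mm [ 2.  95.2 71. ]
mark back (0,99) [0.4765 0.158  0.071 ] vise mm [  1.9 100.9  71. ]
mark front (0,89) [0.4793 0.1467 0.071 ] vise mm [ 2.  89.3 71. ]
head L [0.4688 0.1492 0.0655] vise mm [-7.6 94.2 65.5]
head R [0.4877 0.154  0.0655] vise mm [11.8 94.3 65.5]
```

View pics/w1e.png

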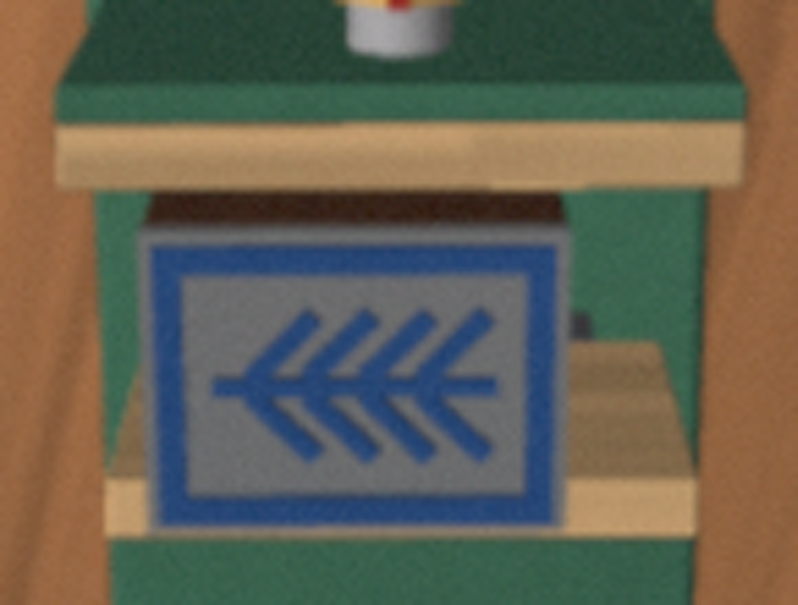

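```bash
sed -i 's/VC=np.array(\[0.4993,0.0597\])/VC=np.array([0.5013,0.0602])/' h.py; python3 - <<'E'
from h import *
import pickle
p=pickle.load(open('w1.pkl','rb'))
def w(u,v,z,s=5.5,o=(255,235)): 
    return plane(p,o[0]+(u+.5)/s-.5,o[1]+(v+.5)/s-.5,z)
c=[w(138,230,.102),w(572,228,.102),w(564,527,.102),w(150,527,.102)]
for a in c: print((1000*tovise(a)).round(1))
m=np.mean(c,0); print(m,1000*tovise(m))
t=env.camera_params('top')
c=[plane(t,230+a/5,220+b/5,.102) for a,b in [(247,195),(330,180),(355,290),(272,308)]]
m=np.mean(c,0); print('top',m,1000*tovise(m))
print('grip top cam',1000*tovise(plane(t,230+472.5/5,220+188/5,.106)))
s=env.sense(); R=s['tcp_rot']; T=s['tool_pos']
g=vise(0,-.05,.082); print('grip',g,'d tool',totool(g-T,R)); print('tool angle err',np.degrees(np.arctan2(R[1][1],R[0][1])))
E
```

```text
[-35.8  65.9 102. ]
[ 23.7  66.2 102. ]
[ 23.6  21.  102. ]
[-35.4  21.  102. ]
[0.4848537  0.10090419 0.102     ] [ -5.96634023  43.4938463  102.        ]
top [0.48145708 0.09822666 0.102     ] [ -9.91568776  41.73065516 102.        ]
grip top cam [ -4.6452933  -48.64743048 106.        ]
grip [0.51355691 0.01172559 0.082     ] d tool [-146.1151025     0.79614054  132.24842263]
tool angle err 14.268613512371974
```

```bash
python3 -m pendant '[{"dx":-48.7,"dy":0.3,"dz":0,"roll":0,"fingers":1},{"dx":-48.7,"dy":0.3,"dz":0,"roll":0,"fingers":1},{"dx":-48.7,"dy":0.2,"dz":0,"roll":0,"fingers":1},{"dx":0,"dy":0,"dz":40,"roll":0,"fingers":1},{"dx":0,"dy":0,"dz":0,"roll":0,"fingers":1}]' && python3 - <<'E'
from h import *
import pickle
s=env.sense(); p=env.camera_params('wrist'); im=env.read_camera('wrist'); cv2.imwrite('pics/w2.png',im); pickle.dump(p,open('w2.pkl','wb'))
print(s['tool_pos'],1000*tovise(s['tool_pos']))
E
```

```text
t: 2.7
tool_pos: [0.5115, 0.0123, 0.1717]
tcp_rot: [[-0.247, 0.969, -0.007], [0.969, 0.247, 0.002], [0.003, -0.006, -1.0]]
contact_force: [-0.1, 0.9, 0.3]
gripper_width: 0.996
[0.5115261  0.01231745 0.17168371] [ -1.82376114 -48.92837408 171.6837098 ]
```

View pics/w2.png

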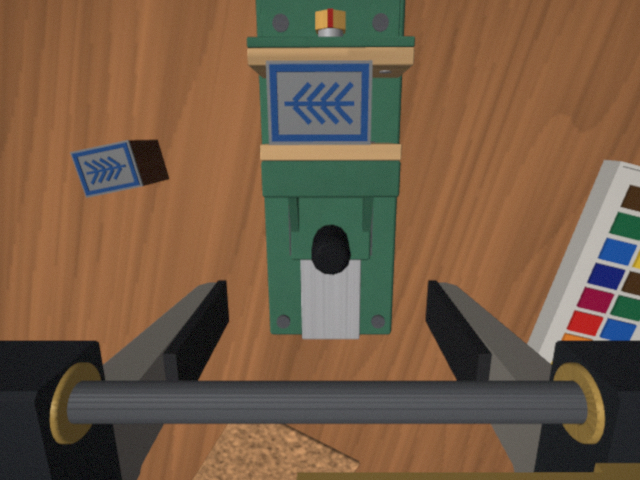

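```bash
python3 -m pendant '[{"dx":-0.5,"dy":1,"dz":45,"roll":0,"fingers":1},{"dx":-0.5,"dy":0.5,"dz":45,"roll":0,"fingers":0.7},{"dx":0,"dy":0,"dz":14,"roll":0,"fingers":0.5},{"dx":0,"dy":0,"dz":0,"roll":0,"fingers":0},{"dx":0,"dy":0,"dz":0,"roll":0,"fingers":0},{"dx":0,"dy":0,"dz":0,"roll":0,"fingers":0},{"dx":0,"dy":0,"dz":0,"roll":0,"fingers":0}]' 35; python3 -c "
from h import *
s=env.sense();print(1000*tovise(s['tool_pos']),s['contact_force'])"
```

```text
t: 3.62
tool_pos: [0.5167, 0.0099, 0.0716]
tcp_rot: [[-0.245, 0.969, 0.002], [0.969, 0.245, -0.0], [-0.001, 0.002, -1.0]]
contact_force: [0.2, -0.5, -0.4]
gripper_width: 0.368
[  2.58607998 -52.5000071   71.6003945 ] [ 0.20669956 -0.52802586 -0.40823538]
```

```bash
python3 -m pendant '[{"dx":0,"dy":0,"dz":0,"roll":0,"fingers":0},{"dx":0,"dy":0,"dz":0,"roll":0,"fingers":0},{"dx":0,"dy":0,"dz":0,"roll":0,"fingers":0},{"dx":0,"dy":0,"dz":0,"roll":0,"fingers":0}]' 35; python3 -c "
from h import *
s=env.sense();print(1000*tovise(s['tool_pos']),s['contact_force'],s['gripper_width']*92)"
```

```text
t: 4.12
tool_pos: [0.5142, 0.0095, 0.071]
tcp_rot: [[-0.246, 0.969, -0.005], [0.969, 0.246, -0.001], [-0.0, -0.005, -1.0]]
contact_force: [-7.5, -2.8, 8.6]
gripper_width: 0.274
[  0.07561865 -52.36445119  71.03423203] [-7.54646561 -2.77402259  8.63788083] 25.190847322574076
```

```bash
python3 -m pendant '[{"dx":-5,"dy":0,"dz":0,"roll":0,"fingers":0},{"dx":-9,"dy":0,"dz":0,"roll":0,"fingers":0},{"dx":-9,"dy":0,"dz":0,"roll":0,"fingers":0},{"dx":-9,"dy":0,"dz":0,"roll":0,"fingers":0},{"dx":-9,"dy":0,"dz":0,"roll":0,"fingers":0},{"dx":-9,"dy":0,"dz":0,"roll":0,"fingers":0},{"dx":-6,"dy":0,"dz":0,"roll":0,"fingers":0},{"dx":-3,"dy":0,"dz":0,"roll":0,"fingers":0},{"dx":0,"dy":0,"dz":0,"roll":0,"fingers":0},{"dx":0,"dy":0,"dz":0,"roll":0,"fingers":0}]' 35; python3 -c "
from h import *
s=env.sense();print(1000*tovise(s['tool_pos']),s['contact_force'],s['gripper_width']*92)"
```

```text
t: 5.38
tool_pos: [0.5285, -0.0463, 0.071]
tcp_rot: [[-0.246, 0.969, -0.005], [0.969, 0.246, 0.002], [0.003, -0.004, -1.0]]
contact_force: [-7.0, 3.6, 8.1]
gripper_width: 0.273
[   0.3059828  -109.88548221   70.99868895] [-6.95957209  3.56167189  8.10973774] 25.073995470097522
```

```bash
python3 -m pendant '[{"dx":-2,"dy":0,"dz":0,"roll":0,"fingers":0},{"dx":-2,"dy":0,"dz":0,"roll":0,"fingers":0},{"dx":0,"dy":0,"dz":0,"roll":0,"fingers":0}]' 35; python3 - <<'E'
from h import *
import pickle
s=env.sense();print(1000*tovise(s['tool_pos']),s['contact_force'],s['gripper_width']*92)
p=env.camera_params('wrist'); im=env.read_camera('wrist'); cv2.imwrite('pics/w3.png',im); pickle.dump(p,open('w3.pkl','wb'))
cv2.imwrite('pics/s3.png',env.read_camera('side'))
E
```

```text
t: 5.75
tool_pos: [0.5292, -0.0487, 0.071]
tcp_rot: [[-0.246, 0.969, -0.006], [0.969, 0.246, 0.004], [0.006, -0.005, -1.0]]
contact_force: [-9.7, 7.7, 11.4]
gripper_width: 0.275
[   0.30709439 -112.41697779   70.96903188] [-9.65676388  7.74390112 11.38469847] 25.283202795800815
```

View pics/w3.png

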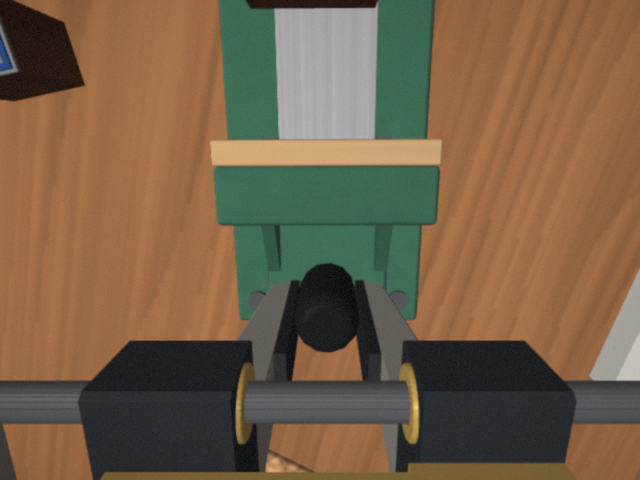

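View pics/s3.png

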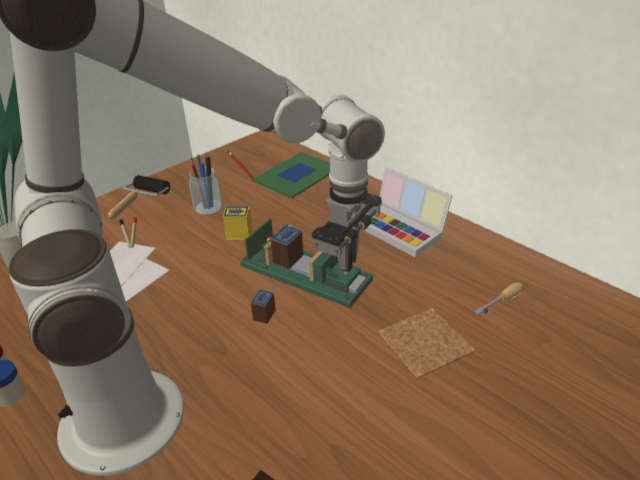

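```bash
python3 -c "
from h import *
import pickle
p=pickle.load(open('w3.pkl','rb'))
for u,v in [(212,141),(440,140),(212,165),(441,165)]: print(1000*tovise(plane(p,u,v,.084)))
print('grip top',1000*tovise(plane(p,327,322,.106)))
"; python3 -m pendant '[{"dx":0,"dy":0,"dz":0,"roll":0,"fingers":0.6},{"dx":0,"dy":0,"dz":0,"roll":0,"fingers":0.9},{"dx":0,"dy":0,"dz":0,"roll":0,"fingers":1},{"dx":0,"dy":0,"dz":-45,"roll":0,"fingers":1},{"dx":10,"dy":-1,"dz":-45,"roll":0,"fingers":1},{"dx":48,"dy":-2,"dz":0,"roll":0,"fingers":1},{"dx":48,"dy":-2,"dz":0,"roll":0,"fingers":1},{"dx":46,"dy":-2,"dz":0,"roll":0,"fingers":1},{"dx":0,"dy":0,"dz":0,"roll":0,"fingers":1}]' 35; python3 - <<'E'
from h import *
import pickle
s=env.sense();print(1000*tovise(s['tool_pos']),s['contact_force'],s['gripper_width']*92)
p=env.camera_params('wrist'); im=env.read_camera('wrist'); cv2.imwrite('pics/w4.png',im); pickle.dump(p,open('w4.pkl','wb'))
E
```

```text
[-43.23837214 -41.36233253  84.        ]
[ 44.22270522 -40.89174966  84.        ]
[-43.90621605 -50.42867998  84.        ]
[ 45.31455157 -50.3102953   84.        ]
grip top [   1.07249136 -106.40369285  106.        ]
t: 6.98
tool_pos: [0.4865, 0.0968, 0.1605]
tcp_rot: [[-0.249, 0.968, -0.0], [0.968, 0.249, 0.0], [0.0, -0.0, -1.0]]
contact_force: [0.6, -0.2, -0.0]
gripper_width: 0.999
[ -5.40249145  39.07278981 160.52557914] [ 0.64161782 -0.2155541  -0.03110967] 91.90800832941855
```

View pics/w4.png

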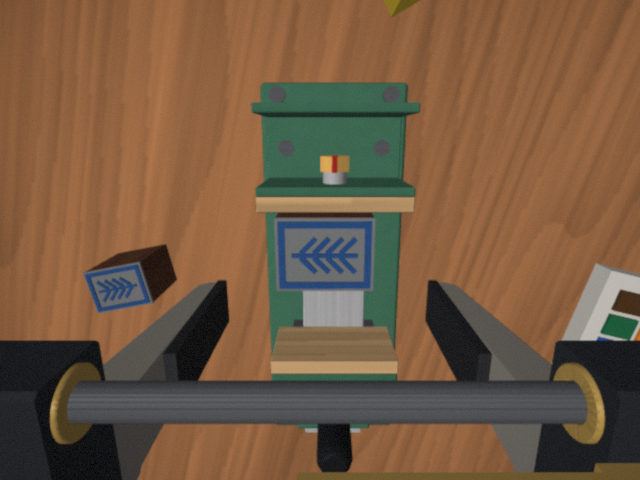

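```bash
python3 -c "
from h import *
import pickle
p=pickle.load(open('w4.pkl','rb'))
for u,v in [(275,218),(375,218),(374,290),(278,290)]: print(1000*tovise(plane(p,u,v,.102)))
"; python3 -m pendant '[{"dx":1.5,"dy":-0.5,"dz":45,"roll":0,"fingers":1},{"dx":1.5,"dy":-0.5,"dz":40,"roll":0,"fingers":1},{"dx":0,"dy":0,"dz":20,"roll":0,"fingers":0.85},{"dx":0,"dy":0,"dz":0,"roll":0,"fingers":0.7},{"dx":0,"dy":0,"dz":0,"roll":0,"fingers":0.5},{"dx":0,"dy":0,"dz":0,"roll":0,"fingers":0.4},{"dx":0,"dy":0,"dz":0,"roll":0,"fingers":0.4},{"dx":0,"dy":0,"dz":0,"roll":0,"fingers":0.4}]' 30; python3 - <<'E'
from h import *
s=env.sense();print(1000*tovise(s['tool_pos']),s['contact_force'],s['gripper_width']*92)
E
```

```text
[-35.27911271  65.29837772 102.        ]
[ 23.36699372  65.56427506 102.        ]
[ 24.41281657  20.32490678 102.        ]
[-34.76960046  20.07141054 102.        ]
t: 8.02
tool_pos: [0.4869, 0.0966, 0.0568]
tcp_rot: [[-0.246, 0.969, 0.003], [0.969, 0.246, -0.001], [-0.002, 0.002, -1.0]]
contact_force: [0.5, -5.8, 5.5]
gripper_width: 0.648
[-5.0855635  38.82978702 56.82846772] [ 0.50569542 -5.81670072  5.5179437 ] 59.607319804204565
```

```bash
python3 -m pendant '[{"dx":-3,"dy":0,"dz":-2,"roll":0,"fingers":0.4},{"dx":-2,"dy":0,"dz":-12,"roll":0,"fingers":0.4},{"dx":0,"dy":0,"dz":-32,"roll":0,"fingers":0.4},{"dx":0,"dy":0,"dz":-32,"roll":0,"fingers":0.4},{"dx":0,"dy":0,"dz":-32,"roll":0,"fingers":0.4},{"dx":0,"dy":0,"dz":0,"roll":0,"fingers":0.4}]' 30; python3 - <<'E'
from h import *
s=env.sense();print(1000*tovise(s['tool_pos']),s['contact_force'],s['gripper_width']*92)
cv2.imwrite('pics/w5.png',env.read_camera('wrist'))
T=s['tool_pos'];R=np.array(s['tcp_rot']); a=VA;Y=np.array([-np.sin(a),np.cos(a),0]);X=np.array([np.cos(a),np.sin(a),0])
B=np.array([.5166,-.2741,.0]); tgt=B-.0039*Y+.0005*X; tgt[2]=T[2]; print(totool(tgt-T,R))
E
```

```text
t: 8.78
tool_pos: [0.4888, 0.0926, 0.1685]
tcp_rot: [[-0.246, 0.969, 0.006], [0.969, 0.246, 0.0], [-0.001, 0.006, -1.0]]
contact_force: [-0.5, -1.1, -1.5]
gripper_width: 0.652
[ -4.16023058  34.49060968 168.48825866] [-0.49657247 -1.07473502 -1.49066482] 59.984668619564246
[-3.66214440e+02 -6.26123911e+01  1.15615644e-01]
```

View pics/w5.png

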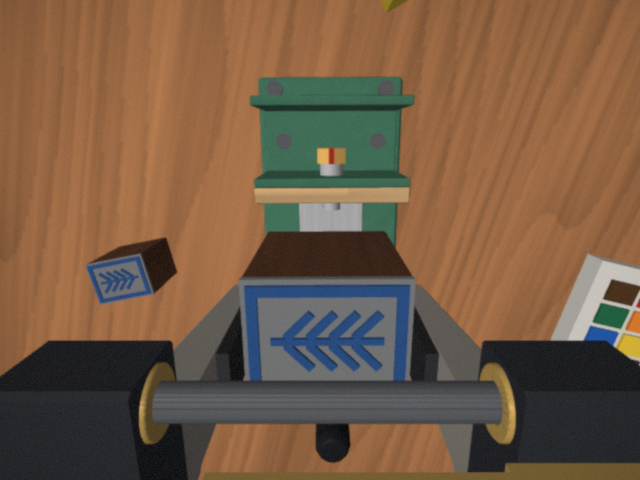

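```bash
python3 -m pendant '[{"dx":-26,"dy":-4.5,"dz":0,"roll":0,"fingers":0.4},{"dx":-52,"dy":-8.9,"dz":0,"roll":0,"fingers":0.4},{"dx":-52,"dy":-8.9,"dz":0,"roll":0,"fingers":0.4},{"dx":-52,"dy":-8.9,"dz":0,"roll":0,"fingers":0.4},{"dx":-52,"dy":-8.9,"dz":0,"roll":0,"fingers":0.4},{"dx":-52,"dy":-8.9,"dz":0,"roll":0,"fingers":0.4},{"dx":-52,"dy":-8.9,"dz":0,"roll":0,"fingers":0.4},{"dx":-28,"dy":-4.7,"dz":0,"roll":0,"fingers":0.4},{"dx":0,"dy":0,"dz":40,"roll":0,"fingers":0.4},{"dx":0,"dy":0,"dz":40,"roll":0,"fingers":0.4},{"dx":0,"dy":0,"dz":20,"roll":0,"fingers":0.4},{"dx":0,"dy":0,"dz":0,"roll":0,"fingers":0.4},{"dx":0,"dy":0,"dz":0,"roll":0,"fingers":0.4}]' 30; python3 - <<'E'
from h import *
s=env.sense();print(s['tool_pos'],s['contact_force'],s['gripper_width']*92,s['tcp_rot'])
cv2.imwrite('pics/s6.png',env.read_camera('side')); cv2.imwrite('pics/t6.png',env.read_camera('top'))
a=cv2.imread('pics/s6.png');crop(a,340,230,520,400,3.5,'pics/s6c.png')
E
```

```text
t: 10.45
tool_pos: [0.5169, -0.2783, 0.067]
tcp_rot: [[-0.246, 0.969, 0.002], [0.969, 0.246, -0.001], [-0.002, 0.001, -1.0]]
contact_force: [-0.3, 0.3, -1.5]
gripper_width: 0.653
[ 0.51692069 -0.27829361  0.06696212] [-0.33345565  0.32115164 -1.49744631] 60.030546357047726 [[-0.24559577  0.96937057  0.00184956]
 [ 0.96937051  0.24559856 -0.00147264]
 [-0.00188178  0.00143124 -0.99999721]]
```

View pics/s6c.png

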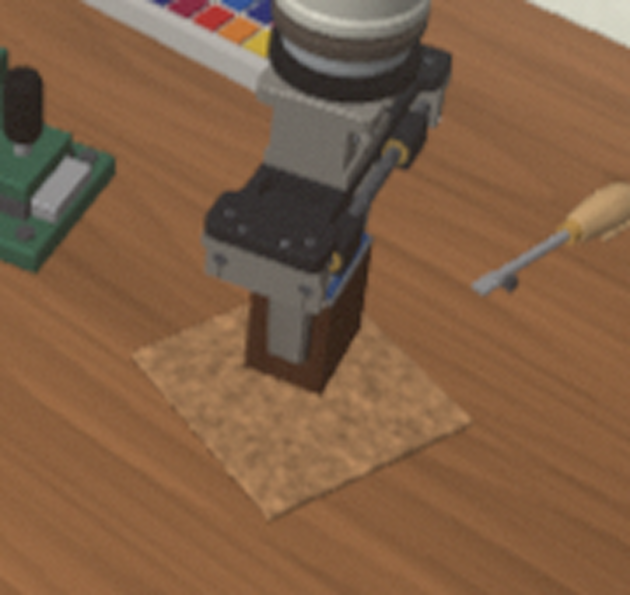

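```bash
python3 -m pendant '[{"dx":0,"dy":0,"dz":15,"roll":0,"fingers":0.4},{"dx":0,"dy":0,"dz":12,"roll":0,"fingers":0.4},{"dx":0,"dy":0,"dz":5,"roll":0,"fingers":0.4},{"dx":0,"dy":0,"dz":1,"roll":0,"fingers":0.4},{"dx":0,"dy":0,"dz":0,"roll":0,"fingers":0.4},{"dx":0,"dy":0,"dz":0,"roll":0,"fingers":0.4}]' 30; python3 - <<'E'
from h import *
s=env.sense();print(s['tool_pos'],s['contact_force'],s['gripper_width']*92)
E
```

```text
t: 11.3
tool_pos: [0.5154, -0.2772, 0.0327]
tcp_rot: [[-0.246, 0.969, -0.002], [0.969, 0.246, 0.001], [0.002, -0.001, -1.0]]
contact_force: [-4.4, 2.8, 4.6]
gripper_width: 0.65
[ 0.51539483 -0.2772305   0.03274968] [-4.35702143  2.81365656  4.60219216] 59.800755580462436
```

```bash
python3 -m pendant '[{"dx":0,"dy":0,"dz":0,"roll":0,"fingers":0.72},{"dx":0,"dy":0,"dz":0,"roll":0,"fingers":0.8},{"dx":0,"dy":0,"dz":0,"roll":0,"fingers":0.9},{"dx":0,"dy":0,"dz":0,"roll":0,"fingers":1},{"dx":0,"dy":0,"dz":-10,"roll":0,"fingers":1},{"dx":0,"dy":0,"dz":-40,"roll":0,"fingers":1},{"dx":0,"dy":0,"dz":-45,"roll":0,"fingers":1},{"dx":0,"dy":0,"dz":-45,"roll":0,"fingers":1},{"dx":0,"dy":0,"dz":0,"roll":0,"fingers":1}]' 30; python3 - <<'E'
from h import *
import pickle
s=env.sense();print(s['tool_pos'],s['contact_force'],s['gripper_width']*92)
p=env.camera_params('wrist'); im=env.read_camera('wrist'); cv2.imwrite('pics/w7.png',im); pickle.dump(p,open('w7.pkl','wb'))
a=env.read_camera('side');crop(a,340,230,520,400,3.5,'pics/s7c.png'); cv2.imwrite('pics/s7.png',a)
E
```

```text
t: 12.42
tool_pos: [0.5185, -0.2797, 0.1783]
tcp_rot: [[-0.246, 0.969, 0.008], [0.969, 0.246, -0.006], [-0.008, 0.006, -1.0]]
contact_force: [-0.1, 0.2, -0.0]
gripper_width: 0.998
[ 0.51851118 -0.27968673  0.17832005] [-0.13807918  0.15526619 -0.04470116] 91.79460150163122
```

View pics/w7.png

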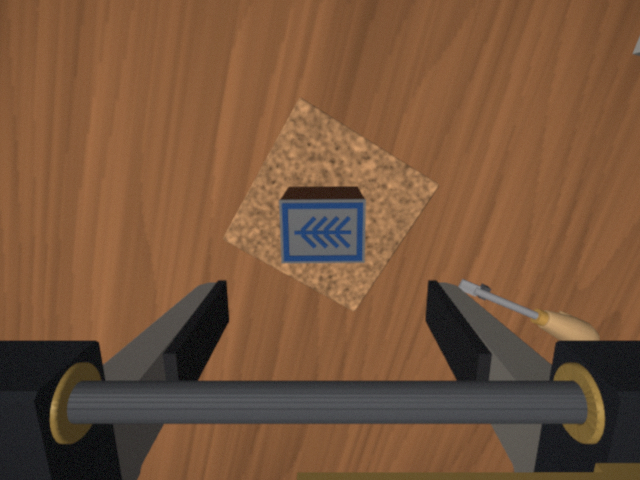

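View pics/s7c.png

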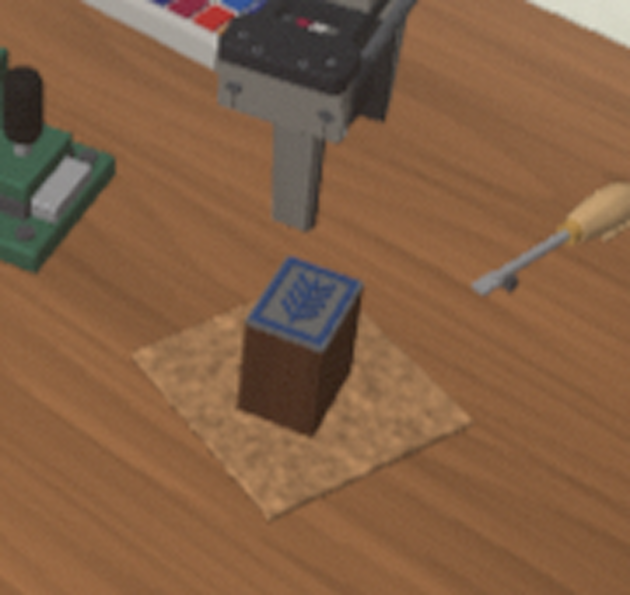

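```bash
python3 -m pendant '[{"dx":30,"dy":4.5,"dz":0,"roll":0,"fingers":1},{"dx":54,"dy":8.4,"dz":0,"roll":0,"fingers":1},{"dx":54,"dy":8.4,"dz":0,"roll":0,"fingers":1},{"dx":54,"dy":8.4,"dz":0,"roll":0,"fingers":1},{"dx":54,"dy":8.4,"dz":0,"roll":0,"fingers":1},{"dx":54,"dy":8.4,"dz":0,"roll":0,"fingers":0.8},{"dx":54,"dy":8.4,"dz":0,"roll":0,"fingers":0.7},{"dx":54,"dy":8.4,"dz":0,"roll":0,"fingers":0.6},{"dx":24,"dy":3.8,"dz":0,"roll":0,"fingers":0.6},{"dx":0,"dy":0,"dz":40,"roll":0,"fingers":0.6},{"dx":0,"dy":0,"dz":10,"roll":0,"fingers":0.6},{"dx":0,"dy":0,"dz":0,"roll":0,"fingers":0.6},{"dx":0,"dy":0,"dz":0,"roll":0,"fingers":0.6},{"dx":0,"dy":0,"dz":0,"roll":0,"fingers":0.6}]' 40; python3 - <<'E'
from h import *
import pickle
s=env.sense();print(1000*tovise(s['tool_pos']),s['tcp_rot'],s['contact_force'],s['gripper_width']*92)
p=env.camera_params('wrist'); im=env.read_camera('wrist'); cv2.imwrite('pics/w8.png',im); pickle.dump(p,open('w8.pkl','wb'))
q=pickle.load(open('w7.pkl','rb'))
b=np.mean([plane(q,u,v,.006) for u,v in [(302,98),(437,187),(353,310),(225,238)]],0)
k=np.mean([plane(q,u,v,.078) for u,v in [(281,200),(365,200),(363,262),(284,262)]],0)
print('board',b,'block',k,'dist',np.linalg.norm((b-k)[:2]))
E
```

```text
t: 14.28
tool_pos: [0.4759, 0.1574, 0.1238]
tcp_rot: [[-0.245, 0.97, 0.002], [0.97, 0.245, 0.0], [-0.0, 0.002, -1.0]]
contact_force: [-0.7, -0.4, -0.0]
gripper_width: 0.598
[ -0.77295126 100.42241813 123.79605807] [[-2.44957711e-01  9.69531452e-01  2.11725641e-03]
 [ 9.69533703e-01  2.44957885e-01  1.81027046e-04]
 [-3.43127236e-04  2.09709542e-03 -9.99997742e-01]] [-0.68850946 -0.43666675 -0.0475194 ] 55.00748909162658
board [ 0.52083361 -0.27248273  0.006     ] block [ 0.51561064 -0.273074    0.078     ] dist 0.005256331084366244
```

View pics/w8.png

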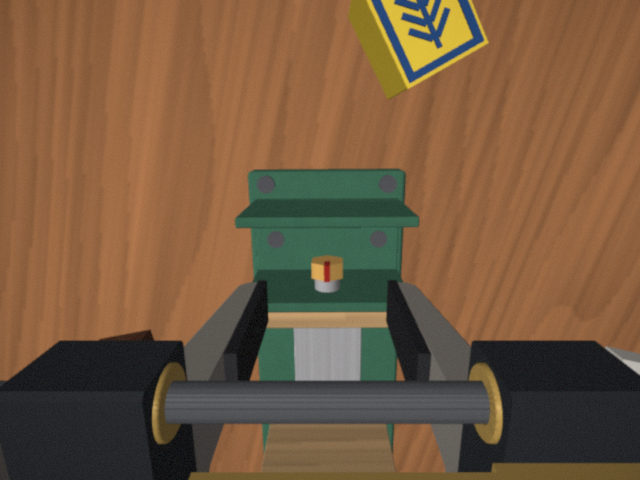

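```bash
python3 - <<'E'
from h import *
import pickle
im=cv2.imread('pics/w8.png'); p=pickle.load(open('w8.pkl','rb'))
hsv=cv2.cvtColor(im,cv2.COLOR_BGR2HSV)
R=(slice(245,295),slice(300,355))
m=(((hsv[...,0]<6)|(hsv[...,0]>174))&(hsv[...,1]>140)&(hsv[...,2]>60)).astype(np.uint8)
ys,xs=np.nonzero(m[R]); xs=xs+300;ys=ys+245; print('red',xs.min(),xs.max(),ys.min(),ys.max(),xs.mean(),ys.mean())
b=(((hsv[...,0]>=6)&(hsv[...,0]<28))&(hsv[...,1]>110)&(hsv[...,2]>90)).astype(np.uint8)
for v in range(262,280,3):
    x=np.nonzero(b[v,300:355])[0]+300; print(v,x.min() if len(x) else None,x.max() if len(x) else None)
print(1000*tovise(plane(p,xs.mean(),ys.mean(),.071)))
crop(im,295,240,360,300,12,'pics/w8c.png')
crop(im,230,270,430,400,4,'pics/w8d.png')
E
```

```text
red 325 328 262 281 326.5189873417722 271.37974683544303
262 312 341
265 311 342
268 312 342
271 311 342
274 311 342
277 311 342
[-0.20318493 95.67498954 71.        ]
```

View pics/w8c.png

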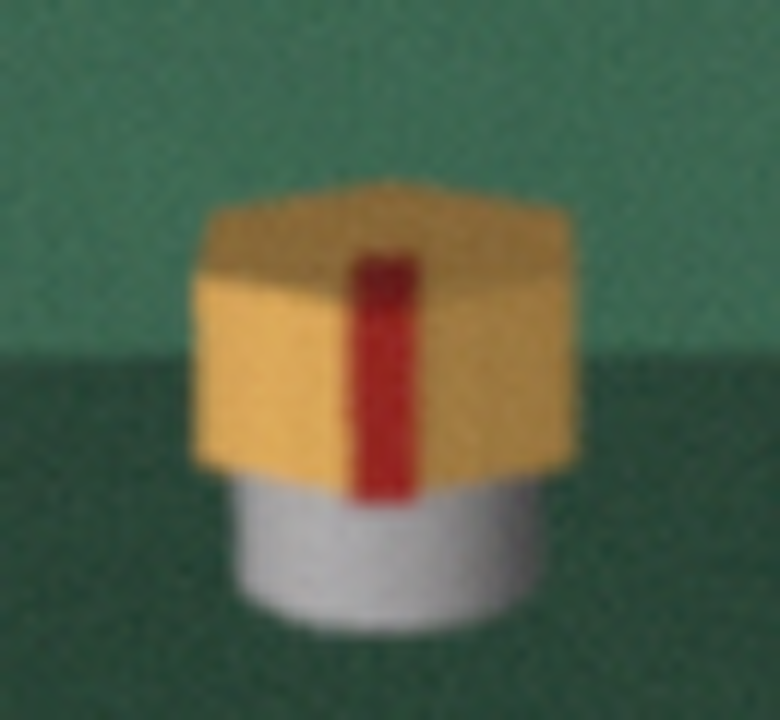

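View pics/w8d.png

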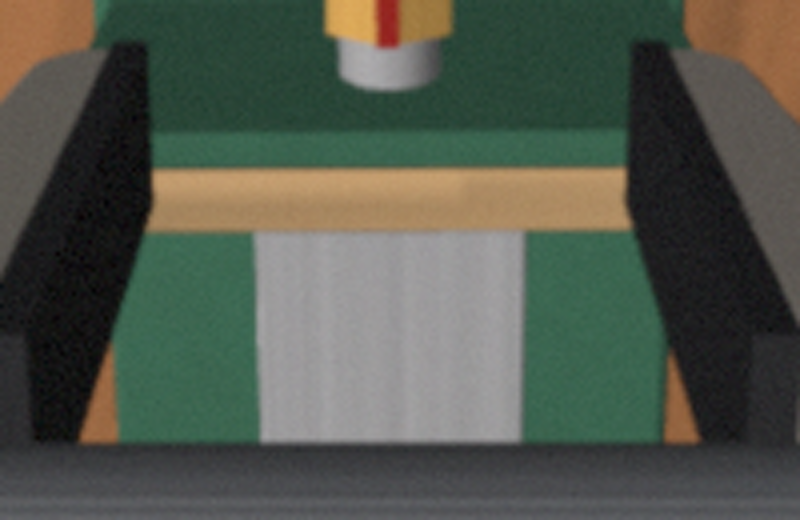

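```bash
python3 -m pendant '[{"dx":-2,"dy":0,"dz":20,"roll":0,"fingers":0.6},{"dx":0,"dy":0,"dz":30,"roll":0,"fingers":0.6},{"dx":0,"dy":0,"dz":20,"roll":0,"fingers":0.6},{"dx":0,"dy":0,"dz":10,"roll":0,"fingers":0.6},{"dx":0,"dy":0,"dz":2,"roll":0,"fingers":0.6},{"dx":0,"dy":0,"dz":0,"roll":0,"fingers":0.6},{"dx":0,"dy":0,"dz":0,"roll":0,"fingers":0.6},{"dx":0,"dy":0,"dz":0,"roll":0,"fingers":0.6}]' 40; python3 - <<'E'
from h import *
import pickle
s=env.sense();print(1000*tovise(s['tool_pos']),s['tcp_rot'][:,2] if hasattr(s['tcp_rot'],'shape') else [r[2] for r in s['tcp_rot']],s['contact_force'],s['gripper_width']*92)
p=env.camera_params('wrist'); im=env.read_camera('wrist'); cv2.imwrite('pics/w9.png',im); pickle.dump(p,open('w9.pkl','wb'))
crop(im,230,220,430,370,4,'pics/w9c.png')
E
```

```text
t: 15.32
tool_pos: [0.4759, 0.1557, 0.0412]
tcp_rot: [[-0.245, 0.969, 0.001], [0.969, 0.245, 0.0], [-0.0, 0.001, -1.0]]
contact_force: [-0.6, -0.2, 0.1]
gripper_width: 0.599
[-1.1803745  98.77493219 41.16006611] [ 1.06304964e-03  6.99807584e-05 -9.99999433e-01] [-0.59792363 -0.22450859  0.08334952] 55.14613558613701
```

View pics/w9c.png

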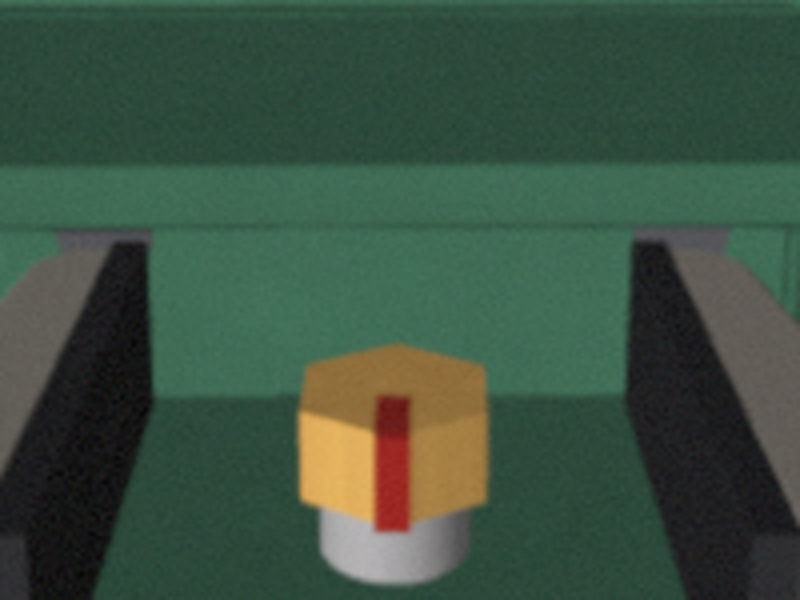

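```bash
python3 -m pendant '[{"dx":-0.5,"dy":0.5,"dz":0,"roll":0,"fingers":0.5},{"dx":0,"dy":0,"dz":0,"roll":0,"fingers":0.4},{"dx":0,"dy":0,"dz":0,"roll":0,"fingers":0.32},{"dx":0,"dy":0,"dz":0,"roll":0,"fingers":0.26},{"dx":0,"dy":0,"dz":0,"roll":0,"fingers":0.25},{"dx":0,"dy":0,"dz":0,"roll":0,"fingers":0.25}]' 20; python3 - <<'E'
from h import *
import pickle
s=env.sense();print(1000*tovise(s['tool_pos']),s['contact_force'],s['gripper_width']*92)
p=env.camera_params('wrist'); im=env.read_camera('wrist'); cv2.imwrite('pics/w10.png',im); pickle.dump(p,open('w10.pkl','wb'))
crop(im,265,240,395,350,6,'pics/w10c.png')
E
```

```text
t: 16.12
tool_pos: [0.4761, 0.1553, 0.0406]
tcp_rot: [[-0.245, 0.969, -0.0], [0.969, 0.245, -0.0], [-0.0, -0.0, -1.0]]
contact_force: [0.2, 0.2, 0.3]
gripper_width: 0.252
[-1.17044289 98.35033301 40.55579216] [0.17511368 0.24596323 0.30388876] 23.22104272072125
```

View pics/w10c.png

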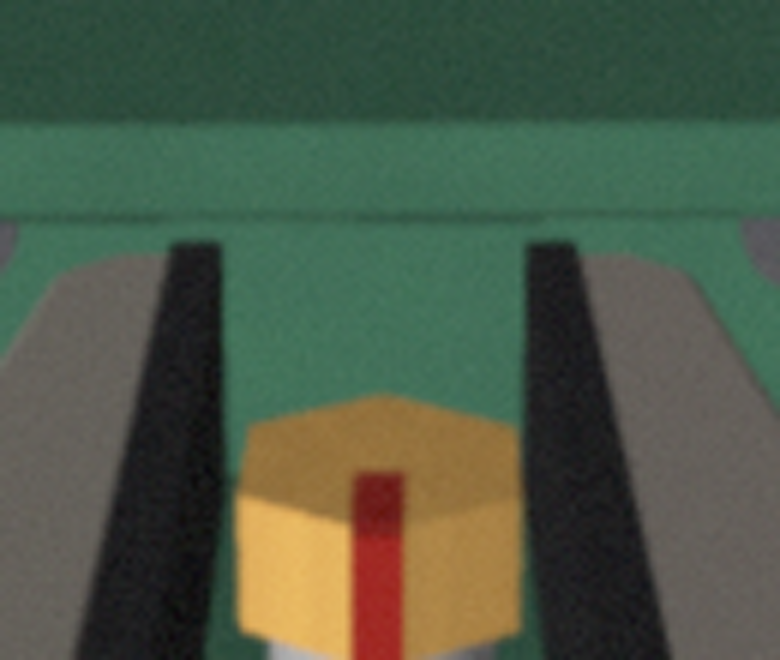

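```bash
python3 -m pendant '[{"dx":0,"dy":0.6,"dz":0,"roll":0,"fingers":0.25},{"dx":0,"dy":0,"dz":0,"roll":0,"fingers":0.25},{"dx":0,"dy":0,"dz":0,"roll":0,"fingers":0.25}]' 20; python3 - <<'E'
from h import *
import pickle
s=env.sense();print(1000*tovise(s['tool_pos']),s['contact_force'],s['gripper_width']*92)
im=env.read_camera('wrist'); cv2.imwrite('pics/w11.png',im)
g=cv2.cvtColor(im,cv2.COLOR_BGR2GRAY).astype(float); b=im.astype(int)
o=cv2.imread('pics/w10.png')
for nm,I in (('old',o),('new',im)):
    G=I[...,1].astype(float)
    r=G[290:312].mean(0)
    # gold region edges and pad edges profile
    gold=(I[...,2].astype(int)-I[...,0]>50)
    res=[]
    for v in range(322,342,3):
        x=np.nonzero(gold[v,280:380])[0]+280
        res.append((v,x.min(),x.max()))
    dark=[]
    for v in range(284,310,5):
        d=I[v].max(1)<45
        l=[u for u in range(285,310) if d[u]]; rr=[u for u in range(345,370) if d[u]]
        dark.append((v,max(l) if l else None,min(rr) if rr else None))
    print(nm,res,dark)
E
```

```text
t: 16.55
tool_pos: [0.4767, 0.1554, 0.0406]
tcp_rot: [[-0.245, 0.969, -0.0], [0.969, 0.245, -0.0], [-0.0, -0.0, -1.0]]
contact_force: [-0.1, -1.2, 0.1]
gripper_width: 0.251
[-0.52889929 98.3393014  40.58963693] [-0.13200915 -1.15372263  0.08241282] 23.063854079457805
old [(322, np.int64(304), np.int64(351)), (325, np.int64(304), np.int64(351)), (328, np.int64(304), np.int64(351)), (331, np.int64(304), np.int64(351)), (334, np.int64(304), np.int64(351)), (337, np.int64(304), np.int64(351)), (340, np.int64(304), np.int64(351))] [(284, 300, 353), (289, 301, 353), (294, 301, 353), (299, 301, 353), (304, 301, 353), (309, 301, 353)]
new [(322, np.int64(303), np.int64(349)), (325, np.int64(303), np.int64(349)), (328, np.int64(303), np.int64(349)), (331, np.int64(303), np.int64(349)), (334, np.int64(303), np.int64(349)), (337, np.int64(303), np.int64(349)), (340, np.int64(303), np.int64(349))] [(284, 301, 353), (289, 301, 353), (294, 301, 353), (299, 301, 353), (304, 301, 353), (309, 301, 353)]
```

```bash
python3 -m pendant '[{"dx":0,"dy":-0.2,"dz":0,"roll":0,"fingers":0.23},{"dx":0,"dy":0,"dz":0,"roll":0,"fingers":0.22},{"dx":0,"dy":0,"dz":0,"roll":0,"fingers":0.21},{"dx":0,"dy":0,"dz":0,"roll":0,"fingers":0.2},{"dx":0,"dy":0,"dz":0,"roll":0,"fingers":0.18},{"dx":0,"dy":0,"dz":0,"roll":0,"fingers":0.15}]' 20; python3 - <<'E'
from h import *
s=env.sense();print(1000*tovise(s['tool_pos']),s['contact_force'],s['wrist_torque'],s['gripper_width']*92)
im=env.read_camera('wrist'); cv2.imwrite('pics/w12.png',im)
crop(im,265,240,395,350,6,'pics/w12c.png')
E
```

```text
t: 17.35
tool_pos: [0.4766, 0.1554, 0.0406]
tcp_rot: [[-0.245, 0.969, 0.0], [0.969, 0.245, 0.0], [-0.0, 0.0, -1.0]]
contact_force: [1.0, 0.4, -0.2]
gripper_width: 0.2
[-0.60132552 98.32315334 40.62902976] [ 0.95616913  0.37111747 -0.23764402] [-0.01531444 -0.1328121   0.00589707] 18.41883241846314
```

View pics/w12c.png

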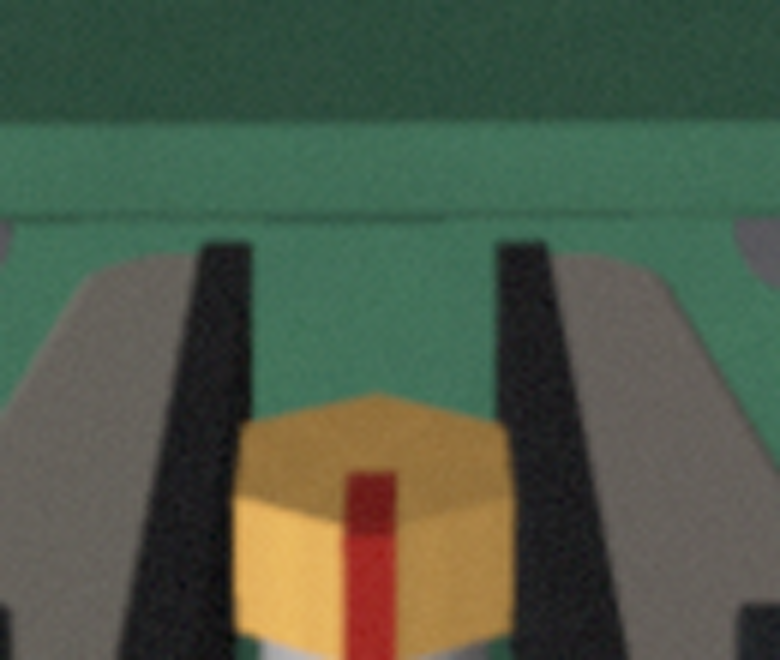

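```bash
python3 -m pendant '[{"dx":0,"dy":0,"dz":0,"roll":0,"fingers":0.12},{"dx":0,"dy":0,"dz":0,"roll":0,"fingers":0.08},{"dx":0,"dy":0,"dz":0,"roll":0,"fingers":0.04},{"dx":0,"dy":0,"dz":0,"roll":0,"fingers":0},{"dx":0,"dy":0,"dz":0,"roll":0,"fingers":0},{"dx":0,"dy":0,"dz":0,"roll":0,"fingers":0},{"dx":0,"dy":0,"dz":0,"roll":0,"fingers":0},{"dx":0,"dy":0,"dz":0,"roll":0,"fingers":0}]' 45; python3 - <<'E'
from h import *
s=env.sense();print(1000*tovise(s['tool_pos']),s['contact_force'],s['wrist_torque'],s['gripper_width']*92)
im=env.read_camera('wrist'); cv2.imwrite('pics/w13.png',im)
crop(im,265,240,395,350,6,'pics/w13c.png')
cv2.imwrite('pics/s13.png',env.read_camera('side'))
E
```

```text
t: 18.4
tool_pos: [0.4766, 0.1554, 0.0406]
tcp_rot: [[-0.245, 0.969, 0.0], [0.969, 0.245, 0.0], [-0.0, 0.0, -1.0]]
contact_force: [3.4, 0.9, -1.8]
gripper_width: 0.196
[-0.62555641 98.3255476  40.62487558] [ 3.35444636  0.92644683 -1.80128656] [ 0.06501062 -0.33080952  0.0452284 ] 18.014923539719337
```

View pics/w13c.png

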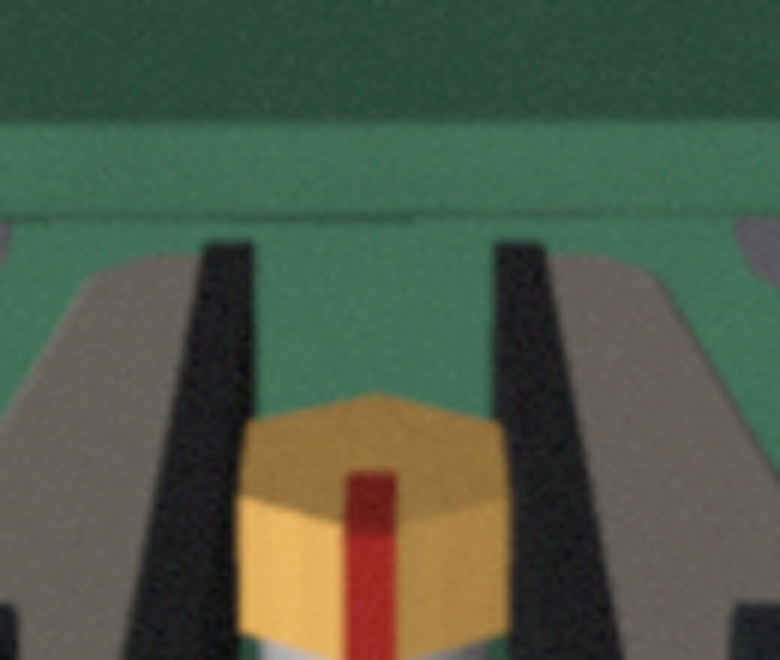

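View pics/s13.png

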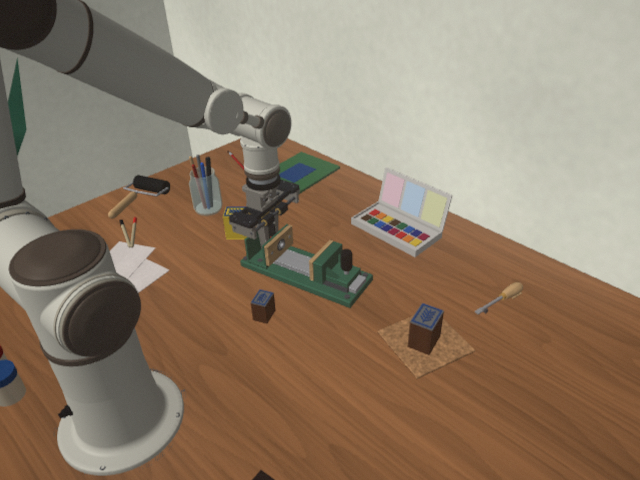

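```bash
python3 -m pendant '[{"dx":0,"dy":0,"dz":0,"roll":0,"fingers":0},{"dx":0,"dy":0,"dz":0,"roll":0,"fingers":0},{"dx":0,"dy":0,"dz":0,"roll":0,"fingers":0},{"dx":0,"dy":0,"dz":0,"roll":0,"fingers":0}]' 45; python3 - <<'E'
from h import *
s=env.sense();print(1000*tovise(s['tool_pos']),s['contact_force'],s['wrist_torque'],s['gripper_width']*92)
im=env.read_camera('wrist'); 
def red(I):
    h=cv2.cvtColor(I,cv2.COLOR_BGR2HSV); m=((h[...,0]<6)|(h[...,0]>174))&(h[...,1]>140)&(h[...,2]>60)
    ys,xs=np.nonzero(m[315:348,310:345]); return xs.mean()+310,ys.mean()+315
for f in ('w10','w11','w12','w13'): print(f,red(cv2.imread(f'pics/{f}.png')))
print('now',red(im))
a=cv2.imread('pics/side0.png').astype(int);b=cv2.imread('pics/s13.png').astype(int)
for n,(x0,y0,x1,y1) in dict(jar=(185,150,228,218),paint=(350,170,455,255),gouge=(470,280,528,318)).items():
    print(n,np.abs(a[y0:y1,x0:x1]-b[y0:y1,x0:x1]).mean())
E
```

```text
t: 19.0
tool_pos: [0.4766, 0.1554, 0.0406]
tcp_rot: [[-0.245, 0.969, 0.0], [0.969, 0.245, 0.0], [0.0, 0.0, -1.0]]
contact_force: [2.9, 0.7, -1.5]
gripper_width: 0.198
[-0.63358338 98.3298205  40.6324915 ] [ 2.90215341  0.66291495 -1.51444741] [ 0.12095228 -0.45781213  0.03981672] 18.255308457356946
w10 (np.float64(327.54185022026434), np.float64(333.29515418502206))
w11 (np.float64(325.9951219512195), np.float64(332.98048780487807))
w12 (np.float64(326.390134529148), np.float64(333.21973094170403))
w13 (np.float64(326.34703196347033), np.float64(333.2922374429224))
now (np.float64(326.4009009009009), np.float64(333.4099099099099))
jar 4.159484724122207
paint 6.5100653594771245
gouge 4.550967937084089
```

```bash
python3 - <<'E'
from h import *
a=cv2.imread('pics/side0.png',0).astype(np.float32);b=cv2.imread('pics/s13.png',0).astype(np.float32)
for n,(x0,y0,x1,y1) in dict(jar=(185,150,228,218),paint=(350,170,455,255),gouge=(470,280,528,318)).items():
    print(n,cv2.phaseCorrelate(a[y0:y1,x0:x1].copy(),b[y0:y1,x0:x1].copy()))
s=env.sense();print(s['t'],s['contact_force'],s['gripper_width']*92)
print(env.sign_off())
E
```

```text
jar ((0.45319194561226794, 0.05835131284189998), 0.9936256208537537)
paint ((0.03295766640317055, 0.017060566936706323), 1.009270248393463)
gouge ((-0.05705562974503664, 0.03368262821459567), 0.9264364147186279)
19.05 [ 2.43895795  0.18857304 -2.12784844] 18.02058415355298
the job is handed in; nothing more can be done
None
```

I opened the jaw to its stop, stood the block on the cork board, and handed the job in at t = 19.05 s with the gripper still holding the bolt head at a commanded 45 N. No verdict is reported, so the results below are my own checks.

- **Jaw:** the moving jaw's face measured at vise y = -41 mm, where -41 mm is expected at the full 60 mm opening. I did not re-measure it after letting go of the grip, though the last side picture shows it still open.
- **Block:** it stands upright, untouched, about 5 mm from the board's centre.
- **Bolt:** it started within about 1–2° of 0, so a straight-down grip meets its flats squarely. Through the squeeze the red mark moved about 0.4 px in the wrist picture, roughly 0.15 mm.
- **Grip:** it stopped at 18.0–18.4 mm on the 19 mm head, and I put the difference down to the pads giving slightly. The net side force on the tool was about 3 N, so the two fingers press nearly evenly. I could not read the force on each side directly.
- **Bystanders:** the pen jar, paint box and gouge shifted by less than 0.5 px between the first and last side pictures.

Two checks disagreed:
- **Camera offset:** the top camera placed points 2–5 mm off the wrist camera in vise x. I followed the wrist camera, and closing on the jaw grip centred the tool within about 0.3 mm of its estimate.
- **Wrist torque:** it rose slowly to about 0.46 N m while holding, with no visible bolt motion.

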